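Clear the test jig's cover, free its latch if it is caught, and hold the cover open

ROBOT

A 6-joint arm with a two-finger parallel gripper is mounted at the origin on a cart in front of the work surface, level with it; the furniture and walls round the work are solid. World frame = base frame: x ahead of the robot, y to its left, z up, the work surface at z = 0. Lengths are in mm, angles in degrees, forces in N, time in s.
With the tool pointing down it reaches from about 350 to 850 mm from the base axis. Payload 8.1 kg.
Tool frame: the origin (TCP) lies between the finger pads; the fingertips stand 17 mm ahead of it and the grasp point (between the pads) lies 2 mm behind it; z points along the fingers, y is the line along which they close (so a half turn about z gives the same grasp; the last joint's range is limited). The gripper opens to 85 mm and grips with 20 to 120 N. Pads are 22 mm wide; open, the fingers measure 114 mm over their backs; the gripper's body (76 mm by 85 mm) begins 54 mm behind the grasp point. The pads swing forward as they close: fully open they stand 13 mm farther back than shut.
Start: joints at [71.597, 7.471, 85.268, -0, 87.261, -4.893], TCP at [140.15, 583.407, 248.292] pointing down, gripper open.
Joint ranges: [-169.43, 169.43], [-51.17, 129.36], [1.28, 143.12], [-76.62, 256.62], [0, 156.53], [-152.29, 152.29]. Speed limits (degrees/s): [136.94, 136.94, 159.86, 180, 180, 180].

INTERFACE

Orientations are given as [roll, pitch, yaw] about the fixed x, y, z axes, in that order (R = Rz(yaw) Ry(pitch) Rx(roll)).
In Python, from bench import sense, snapshot, hand_in, trace, place_of gives the robot as it stands.
- The arm moves only by the shell command python3 -m handwheel 'ROWS' [FORCE]. ROWS is JSON, a list of rows, each a list of 7 numbers: the opening, from -1 (shut) to 1 (fully open), then the shift along the tool's x, y, z in cm, then the turn, a rotation vector about the tool's x, y, z in rad. A call has 1 to 12 rows; each row shifts and turns the commanded pose from where the row before left it, along the tool's axes as they then stand; what a row does not reach is not made up. A row lasts 1/12 s, in which the tool goes at most 41.7 mm and 7.16 degrees, less where a joint would pass 70% of its speed; a pose out of reach is approached as far as the arm can. A call with a gripper value outside its range is refused whole. The fingers move at their own pace and stop on an object; FORCE is the grip in N (left out, the last holds). Time passes only in rows, so rows that do not move let the fingers close. It gives the time, the measured TCP pose, the force, the opening and the grip force at its end, in the units of the state.
- sense(): the state, without advancing time (a new reading comes with each control period).
- snapshot(name): name is "scene" or "top" or "wrist"; returns a dict with "image" (480x640x3 uint8, red, green, blue), "intrinsics" (3x3 intrinsics, pixels), "R" (3x3) and "t" (3): a world point X has camera coordinates R X + t. Camera axes: x right, y down, z forward; pixel columns grow to the right and rows downward; lengths in mm; the calibration is good to about 2 mm. A picture is of the moment at which its call begins. There is no depth.
- hand_in(): hands the job in; it is judged then, once.
Trained networks look in a picture, given as the dict that the camera call returned (one of the last four; its "shot" number tells which), for a name from the list of things; names that differ only in an ending like _2 or _b are one class to them, and where a whole thing is asked for, a point or a joint stands for the part that bears it (a point fixed in the world has none). Each returns a list of dicts, best first, with "conf" (0 to 1); they miss things now and then, are a little off and sometimes report something else, mostly with a low value. They report only what shows in the picture. A call takes as long as a camera call.
- trace(picture, query): "pixels" (480x640 bool, what is visible of it).
- place_of(picture, query): "location" ([x, y, z] in mm, in world coordinates, good to about 4 mm: a listed point, or the origin of a listed thing).
The state is a dict: "time": time; "joint_pos": joint angles; "qd": joint speeds; "joint_efforts": joint torques, N m; "tool_pos": TCP position; "tcp_rot": TCP orientation; "ft_force": force on the tool from outside, world axes, zero at the start; "wrist_torque": the same for the moment, N m; "finger_gap": finger opening in mm; "grip_force": force on a finger pad.
Only numpy, scipy, OpenCV 4.12 (cv2) and the standard library are available. Lean on these libraries where they do the work, as an engineer would, in place of code of your own. Each camera call takes 0.05 s, during which the arm holds its last target. There are 200 camera calls.

TASK

Clear the green terminal block and the yellow transformer off the clear cover of the test jig into the blue scrap tray. Then, before you touch the latch, give the cover a gentle tug upward to feel whether it is caught; if it is, swing the white front latch with the red tab out towards the front of the jig to free the cover, and never wrench against it. Raise the cover to about 60 degrees and finish while still holding it there (it has no stay and would fall shut), leaving the board in the nest, the power bank, the tape roll and the side cutters where they are.

Things in the scene. Friction and masses are not known exactly. Their poses are not given: they have to be found in the camera images.
- test_jig: black probe jig, fixed on the bench; block 150 x 200 mm, 38 mm high. Its origin is NOT in the block: the block's centre is at x = -161, y = +182 mm of this frame; z = 0 is its underside. x points from its front (latch, towards the robot) to its back (hinge), y left, z up
- cover_knob (a point): clear hinged plate of the jig, 123 (x) x 194 x 6 mm, tan probe board and thin wires over its middle and back. This point: middle of its red round knob, where that is widest (24 mm across); knob top 11 mm above, plate's upper face 12 mm below, front edge at x = -16 mm. Shut, its axes are the jig's. The knob can be pinched from above across y and turns between the fingers
- cover_hinge (a point): middle of the cover's hinge line at the jig's back; the line is the jig's y. Lifting the cover takes 2 to 5 N at the knob; it turns freely and falls shut when let go. If caught, it rises only about 3 mm at the knob and then stops hard; a free one keeps rising
- test_jig_plate (a joint): angle of the cover about its rear hinge, rad: 0 shut, grows as its front edge rises, 1.05 is 60 degrees, stop at 1.66
- latch_tab (a point): white latch arm at the middle of the jig's front, 24 mm wide (y), 6 mm thick, 48 mm high, red tab on its front, 16 (y) x 10 x 12 mm high. This point: middle of the tab. A nose on its top reaches back over the cover's edge. It starts between upright and 0.19 rad out to the front, so it holds the cover or just misses it. Arm and tab can be pinched from above across y and drawn out
- latch_hinge (a point): the latch arm's pivot, at its foot; 32 mm below and 6.5 mm behind (+x) the tab's middle when the arm is upright. The line is the jig's y. The arm's top swings out to the front (-x) and down, 1.4 rad at most; it stays where it is put (1 to 2 N at the tab). At 0.4 rad or more it is well clear of the cover
- terminal_block: green terminal block, 9 (x) x 26 (y) x 10 mm high, lying upright on the front strip of the cover to one side of the red knob; origin: centre of its underside, z up
- transformer: small transformer, black core with yellow tape, 34 (x) x 33 (y) x 24 mm high, standing on the front strip of the cover on the other side of the knob; origin: centre of its underside, z up
- scrap_tray: open blue scrap tray, 130 (x) x 170 (y) mm outside, 48 mm high, walls and floor 4 mm, fixed on the bench to the left or right of the jig; origin: centre of its underside. Two old parts lie fixed in its rear (+x) corners, up to 25 mm high; the front half is empty
- board_in_jig: green circuit board under test, 105 x 40 x 23 mm, loose in the nest under the cover; must not be disturbed
- power_bank: white power bank, 60 x 98 x 22 mm, lying on the bench; leave alone
- tape_roll: black tape roll, 58 mm across, 19 mm high, on the bench; leave alone
- side_cutters: blue side cutters, 143 x 50 x 11 mm, on the bench; leave alone

How it is judged:
By the outcome, as a careful person would: the job done as asked, in the order asked, and still so for the second after the job is handed in, while the arm keeps its last pose, push and grip.
It also fails if it takes over 72 s, if anything falls off the work surface, if the arm or the gripper's body presses on something with over 40 N, if the wrist force passes 120 N, or if a joint passes its speed limit or range.

## Working session

There is one attempt and no reset: what is moved stays moved. The work goes in short steps, Python scripts to look and compute and a shell command to move; the robot and the scene stay as the last step left them, time stands still between calls to the robot, and variables do not carry over. Pictures are saved under pics/ and viewed, at most 10 in all, crops included, and the job is handed in when it is done.

```bash
mkdir -p pics
python3 - <<'E'
from bench import *
import cv2,numpy as np
s=sense();print(s)
for n in ["scene","top"]:
    p=snapshot(n);cv2.imwrite(f"pics/{n}0.png",p["image"][:,:,::-1])
    for q in ["test_jig","cover_knob","cover_hinge","latch_tab","latch_hinge","terminal_block","transformer","scrap_tray","power_bank","tape_roll","side_cutters"]:
        r=place_of(p,q)
        print(n,q,[(np.round(a["location"]).tolist(),round(a["conf"],2)) for a in r[:2]])
E
```

```text
{'time': 0.0, 'joint_pos': array([ 7.15966190e+01,  7.51455027e+00,  8.53300957e+01, -1.05968545e-03,
        8.72614725e+01, -4.89141320e+00]), 'qd': array([ 0.02347455, -0.00211218, -0.06221936, -0.03574375, -0.03308674,
        0.06450379]), 'joint_efforts': array([ 5.70387583e-04, -5.69431651e+01, -5.00526345e+01, -2.28330259e-04,
        1.55464956e-02, -5.83864562e-05]), 'tool_pos': array([139.99110074, 582.90222765, 247.24239437]), 'tcp_rot': array([-1.79894178e+02, -7.99393876e-03,  1.66488076e+02]), 'ft_force': array([ 0.57388483, -0.92307897, -0.47310467]), 'wrist_torque': array([-0.00496482, -0.01032435, -0.03682536]), 'grip_force': 0.0, 'finger_gap': 85.64785559661355}
scene test_jig [([705.0, -187.0, -0.0], 0.68)]
scene cover_knob [([542.0, 39.0, 88.0], 0.97)]
scene cover_hinge [([656.0, 6.0, 67.0], 0.76)]
scene latch_tab [([506.0, 51.0, 66.0], 0.65), ([433.0, 360.0, 1.0], 0.42)]
scene latch_hinge [([517.0, 47.0, 30.0], 0.6), ([612.0, -354.0, -2.0], 0.48)]
scene terminal_block [([560.0, 105.0, 78.0], 0.47)]
scene transformer [([532.0, -9.0, 79.0], 0.85)]
scene scrap_tray [([454.0, -337.0, 5.0], 0.73)]
scene power_bank [([434.0, 362.0, 2.0], 0.74)]
scene tape_roll [([613.0, -355.0, 2.0], 0.88)]
scene side_cutters [([624.0, 330.0, 2.0], 0.63)]
top test_jig [([710.0, -188.0, 1.0], 0.82)]
top cover_knob [([544.0, 36.0, 86.0], 0.95), ([505.0, 48.0, 66.0], 0.53)]
top cover_hinge [([654.0, 4.0, 66.0], 0.75)]
top latch_tab [([505.0, 46.0, 66.0], 0.61), ([564.0, 107.0, 77.0], 0.54)]
top latch_hinge [([515.0, 47.0, 35.0], 0.66)]
top terminal_block [([657.0, 8.0, 67.0], 0.56), ([562.0, 108.0, 75.0], 0.5)]
top transformer [([533.0, -10.0, 71.0], 0.74), ([456.0, -335.0, 3.0], 0.73)]
top scrap_tray [([456.0, -336.0, 4.0], 0.57)]
top power_bank [([432.0, 363.0, 4.0], 0.92)]
top tape_roll [([611.0, -344.0, -1.0], 0.82), ([544.0, 38.0, 87.0], 0.49)]
top side_cutters [([622.0, 334.0, 3.0], 0.91)]
```

View pics/scene0.png

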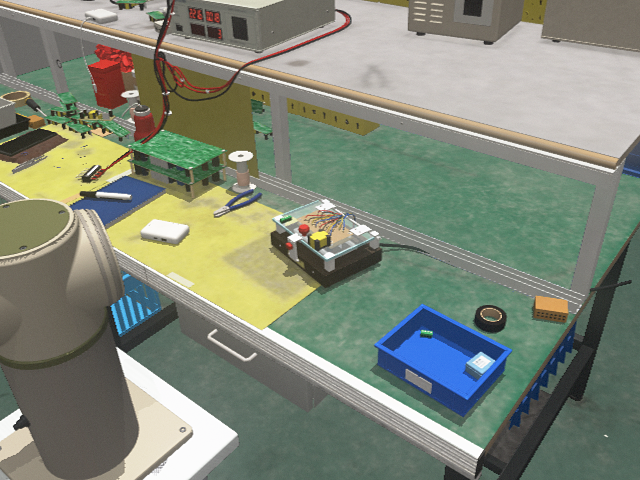

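View pics/top0.png

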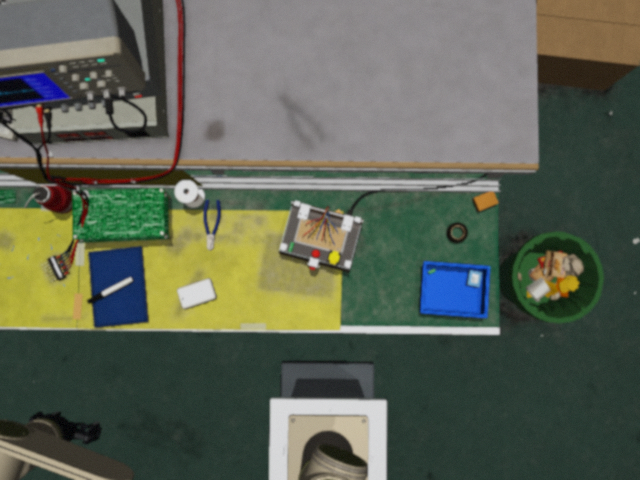

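The scene picture shows the jig near (325,245) with the knob at (303,229). The terminal block is on the left of the knob, the transformer on the right at (318,240), and the tray at (443,360). The network positions agree with this: jig yaw is about -15°, and the tool's y is already almost along the jig's y. I'll move above the jig now.

```bash
python3 -m handwheel '[[0.2,-2.9,-2.4,0,0,0,0],[0.2,-2.9,-2.4,0,0,0,0],[0.2,-2.9,-2.4,0,0,0,0],[0.2,-2.9,-2.4,0,0,0,0],[0.2,-2.9,-2.4,0,0,0,0],[0.2,-2.9,-2.4,0,0,0,0],[0.2,-2.9,-2.4,0,0,0,0],[0.2,-2.9,-2.4,0,0,0,0],[0.2,-2.9,-2.4,0,0,0,0]]' 40; python3 -m handwheel '[[0.2,-2.9,-2.4,0,0,0,0],[0.2,-2.9,-2.4,0,0,0,0],[0.2,-2.9,-2.4,0,0,0,0],[0.2,-2.9,-2.4,0,0,0,0],[0.2,-2.9,-2.4,0,0,0,0],[0.2,-2.9,-2.4,0,0,0,0],[0.2,-2.9,-2.4,0,0,0,0],[0,0,0,0,0,0,0],[0,0,0,0,0,0,0]]'
cat > h.py <<'E'
from bench import *
import cv2,numpy as np
from scipy.spatial.transform import Rotation as Ro
def pose():
    s=sense();return np.array(s["tool_pos"]),Ro.from_euler("xyz",s["tcp_rot"],degrees=True),s
def todo(target,yaw=None):
    "shift in tool axes (cm) to world TCP target"
    p,R,s=pose();return np.round(R.inv().apply(np.array(target)-p)/10,2)
def px2w(p,uv,z):
    K,R,t=map(np.array,(p["intrinsics"],p["R"],p["t"]))
    d=R.T@np.linalg.inv(K)@[uv[0],uv[1],1];c=-R.T@t
    return c+d*(z-c[2])/d[2]
def w2px(p,X):
    q=np.array(p["intrinsics"])@(np.array(p["R"])@np.array(X)+np.array(p["t"]));return q[:2]/q[2]
E
python3 - <<'E'
from h import *
p=snapshot("wrist");cv2.imwrite("pics/w1.png",p["image"][:,:,::-1])
for q in ["test_jig","cover_knob","cover_hinge","latch_tab","latch_hinge","terminal_block","transformer"]:
    r=place_of(p,q)
    print(q,[(np.round(a["location"],1).tolist(),round(a["conf"],2)) for a in r[:2]])
for q,z in (("terminal_block",85),("transformer",99)):
    for a in trace(p,q)[:2]:
        m=a["pixels"].astype(np.uint8);(c,sz,an)=cv2.minAreaRect(cv2.findNonZero(m)); print(q,a["conf"],m.sum(),c,sz,an,[px2w(p,b,z).round(1).tolist() for b in cv2.boxPoints((c,sz,an))])
E
```

```text
time: 1.95
tool_pos: [344.2, 310.9, 248.6]
tcp_rot: [180.0, 0.0, 166.5]
ft_force: [0.3, -0.3, 0.1]
finger_gap: 51.4
grip_force: 0.0
time: 2.7
tool_pos: [502.3, 99.9, 248.1]
tcp_rot: [-180.0, -0.0, 166.3]
ft_force: [-0.2, 0.5, 0.7]
finger_gap: 42.7
grip_force: 0.0
test_jig [([559.5, 106.5, 75.4], 0.73)]
cover_knob [([540.8, 38.1, 85.0], 0.57)]
cover_hinge [([660.6, 9.0, 73.4], 0.64)]
latch_tab []
latch_hinge []
terminal_block [([559.4, 106.1, 73.7], 0.78), ([623.6, 328.4, 3.5], 0.69)]
transformer [([530.8, -10.1, 74.0], 0.86)]
terminal_block 0.85 338 (342.1882019042969, 278.05291748046875) (11.427780151367188, 30.44851303100586) 4.398705005645752 [[568.9, 96.1, 85.0], [541.9, 104.4, 85.0], [544.9, 113.5, 85.0], [572.0, 105.5, 85.0]]
terminal_block 0.67 25265 (263.5, 309.5) (171.0, 223.0) 90.0 [[473.9, -34.1, 85.0], [516.4, 141.2, 85.0], [682.7, 108.6, 85.0], [632.7, -97.4, 85.0]]
transformer 0.83 2164 (203.6842041015625, 283.98638916015625) (50.67597579956055, 47.905792236328125) 85.76361083984375 [[504.7, -17.9, 99.0], [510.7, 19.9, 99.0], [554.3, 8.8, 99.0], [548.1, -30.8, 99.0]]
transformer 0.5 25002 (262.088623046875, 308.8349609375) (222.8360595703125, 169.65634155273438) 2.7702157497406006 [[614.4, -88.7, 99.0], [468.0, -22.9, 99.0], [516.7, 141.1, 99.0], [673.2, 103.3, 99.0]]
```

View pics/w1.png

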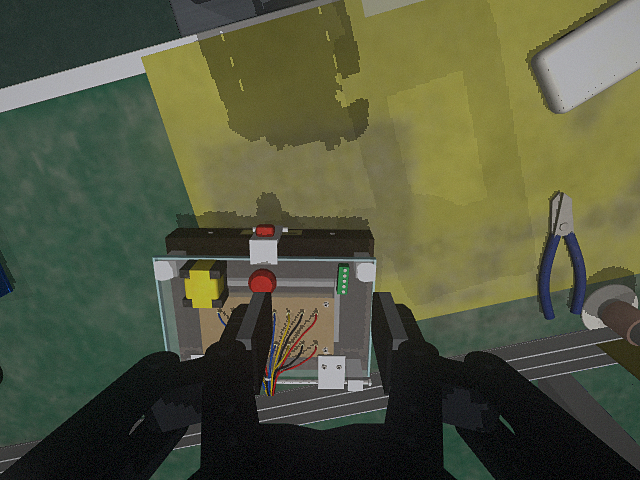

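The wrist picture shows the terminal block at (343,279), with its long side along the jig's x. The transformer is at (204,284), the knob at (262,282) and the latch at (264,245). The jig lines up with the tool, so closing along tool y suits both parts (9 mm and 33 mm).

```bash
python3 -c "
from h import *
print(pose()[0],todo([559,105.5,140]),todo([559,105.5,95]))"
```

```text
[501.38010854 102.22833209 248.4143917 ] [-5.53  1.66 10.84] [-5.52  1.66 15.34]
```

```bash
python3 -m handwheel '[[-0.5,-1.8,0.5,2.5,0,0,0],[-0.5,-1.8,0.6,2.5,0,0,0],[-0.5,-1.9,0.6,2.5,0,0,0],[-0.5,0,0,2.5,0,0,0],[-0.5,0,0,1,0,0,0],[-0.5,0,0,0,0,0,0],[-0.5,0,0,0,0,0,0],[-0.5,0,0,0,0,0,0]]'
python3 - <<'E'
from h import *
p=snapshot("wrist");cv2.imwrite("pics/w2.png",p["image"][:,:,::-1])
print(pose()[0],todo([559,105.5,95]))
for q in ["cover_knob","terminal_block","transformer","latch_tab"]:
    print(q,[(np.round(a["location"],1).tolist(),round(a["conf"],2)) for a in place_of(p,q)[:2]])
E
```

```text
time: 3.87
tool_pos: [559.8, 105.5, 140.4]
tcp_rot: [180.0, 0.1, 166.5]
ft_force: [-0.2, 0.6, 0.5]
finger_gap: 21.4
grip_force: 0.0
[560.12125938 105.5347609  140.73721433] [ 0.12 -0.03  4.57]
cover_knob [([543.6, 42.0, 86.5], 0.93)]
terminal_block [([561.5, 107.6, 73.6], 0.8), ([509.7, 45.0, 65.1], 0.68)]
transformer [([528.6, -9.4, 77.6], 0.8)]
latch_tab [([508.4, 43.7, 65.6], 0.87)]
```

View pics/w2.png

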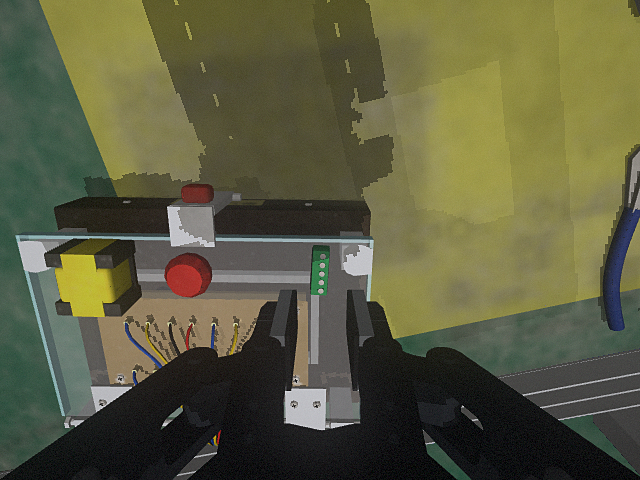

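The terminal block at (320,270) lies in line with the gap between the fingers, so I'll go down and grip it.

```bash
python3 -m handwheel '[[-0.5,0,0,1.5,0,0,0],[-0.5,0,0,1.5,0,0,0],[-0.5,0,0,1,0,0,0],[-0.5,0,0,0.4,0,0,0],[-0.5,0,0,0,0,0,0],[-1,0,0,0,0,0,0],[-1,0,0,0,0,0,0],[-1,0,0,0,0,0,0],[-1,0,0,0,0,0,0],[-1,0,0,0,0,0,0]]' 30
python3 -m handwheel '[[-1,0,0,0,0,0,0],[-1,0,0,-1,0,0,0],[-1,0,0,-3,0,0,0],[-1,0,0,-3,0,0,0],[-1,0,0,-2,0,0,0],[-1,0,0,0,0,0,0]]' 
python3 -c "
from h import *
print(todo([425,-310,150]),pose()[2]['finger_gap'])"
```

```text
time: 4.95
tool_pos: [559.5, 105.4, 94.9]
tcp_rot: [180.0, 0.1, 166.5]
ft_force: [0.6, 0.5, 2.0]
finger_gap: 7.8
grip_force: 33.5
time: 5.45
tool_pos: [562.1, 105.7, 191.1]
tcp_rot: [179.8, 0.5, 166.5]
ft_force: [0.7, 0.3, 1.0]
finger_gap: 7.8
grip_force: 33.3
[  3.66 -43.63   3.95] 7.821116202428406
```

```bash
python3 -m handwheel '[[-1,0.3,-4,0,0,0,0],[-1,0.3,-4,0,0,0,0],[-1,0.3,-4,0,0,0,0],[-1,0.3,-4,0,0,0,0],[-1,0.3,-4,0,0,0,0],[-1,0.3,-4,0,0,0,0],[-1,0.4,-4,0,0,0,0],[-1,0.4,-4,0,0,0,0],[-1,0.4,-4,0,0,0,0],[-1,0.4,-4,0,0,0,0],[-1,0.3,-3.6,0,0,0,0],[-1,0,0,0,0,0,0]]'
python3 - <<'E'
from h import *
p=snapshot("wrist")
print(pose()[0],todo([425,-310,30]),[(np.round(a["location"],1).tolist(),round(a["conf"],2)) for a in place_of(p,"scrap_tray")[:2]])
E
```

```text
time: 6.45
tool_pos: [418.6, -315.5, 184.6]
tcp_rot: [-179.8, -0.0, 166.2]
ft_force: [-0.0, 0.0, 0.4]
finger_gap: 7.5
grip_force: 33.3
[ 419.61652549 -312.84497151  184.36917156] [-0.46  0.41 15.44] [([452.2, -338.6, 3.3], 0.91)]
```

```bash
python3 -m handwheel '[[-1,-0.5,0.4,3,0,0,0],[-1,0,0,3.5,0,0,0],[-1,0,0,3.5,0,0,0],[-1,0,0,3,0,0,0],[-1,0,0,2.4,0,0,0],[-1,0,0,0,0,0,0],[-1,0,0,0,0,0,0],[-0.5,0,0,0,0,0,0],[-0.5,0,0,0,0,0,0],[-0.5,0,0,0,0,0,0]]'
python3 -m handwheel '[[-0.5,0,0,-3,0,0,0],[-0.5,0,0,-4,0,0,0],[-0.5,0,0,-4,0,0,0],[-0.2,0,0,-3.5,0,0,0],[-0.2,0,0,0,0,0,0]]'
python3 - <<'E'
from h import *
p=snapshot("wrist")
print(pose()[0],todo([531,-10,180]),[(np.round(a["location"],1).tolist(),round(a["conf"],2)) for a in place_of(p,"terminal_block")[:3]])
E
```

```text
time: 7.38
tool_pos: [428.0, -307.7, 31.9]
tcp_rot: [-179.9, 0.1, 166.5]
ft_force: [0.2, 0.7, 0.8]
finger_gap: 21.5
grip_force: 0.0
time: 7.8
tool_pos: [430.8, -310.4, 185.6]
tcp_rot: [-179.6, 0.8, 166.5]
ft_force: [0.6, -1.3, 0.7]
finger_gap: 34.4
grip_force: 0.0
[ 429.78405599 -309.62770866  181.94705209] [-2.84 31.5   0.06] [([427.8, -307.0, 7.1], 0.77)]
```

The terminal block lies in the tray. Next is the transformer.

```bash
python3 -m handwheel '[[-0.03,-0.3,4,0,0,0,0],[-0.03,-0.4,4,0,0,0,0],[-0.03,-0.4,4,0,0,0,0],[-0.03,-0.4,4,0,0,0,0],[-0.03,-0.4,4,0,0,0,0],[-0.03,-0.3,4,0,0,0,0],[-0.03,-0.3,4,0,0,0,0],[-0.03,-0.3,3.5,1,0,0,0],[-0.03,0,0,2,0,0,0],[-0.03,0,0,1,0,0,0],[-0.03,0,0,0,0,0,0],[-0.03,0,0,0,0,0,0]]'
python3 - <<'E'
from h import *
p=snapshot("wrist");cv2.imwrite("pics/w3.png",p["image"][:,:,::-1])
print(pose()[0],todo([531,-10,100]),sense()["finger_gap"])
for q in ["cover_knob","transformer","latch_tab","latch_hinge"]:
    print(q,[(np.round(a["location"],1).tolist(),round(a["conf"],2)) for a in place_of(p,q)[:2]])
print([w2px(p,x).round() for x in ([531,-10,99],[543,39,98],[543,39,87])])
E
```

```text
time: 8.9
tool_pos: [526.3, -8.2, 133.7]
tcp_rot: [-180.0, -0.2, 166.4]
ft_force: [0.7, -0.1, 0.7]
finger_gap: 41.5
grip_force: 0.0
[527.21396998  -8.52363845 134.97129547] [-0.41 -0.05  3.5 ] 41.5571803958298
cover_knob [([542.5, 38.9, 86.2], 0.79), ([530.4, -9.3, 79.1], 0.28)]
transformer [([530.6, -9.9, 76.9], 0.94)]
latch_tab [([509.2, 44.5, 66.9], 0.92)]
latch_hinge [([514.9, 43.1, 33.3], 0.62)]
[array([320., 301.]), array([424., 301.]), array([419., 291.])]
```

View pics/w3.png

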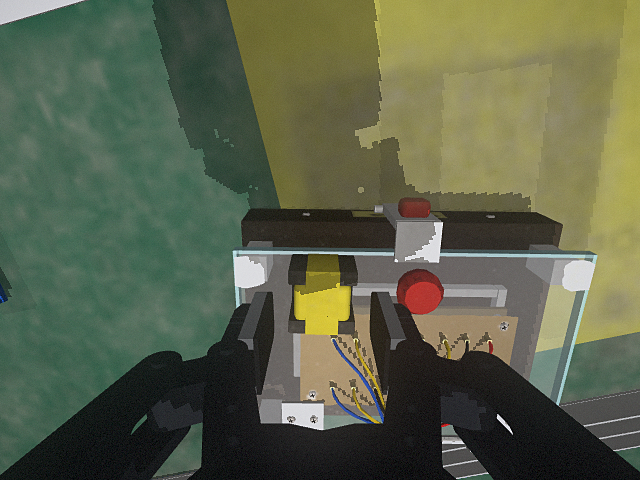

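The transformer at (323,293) is centred between the fingers, and the knob at (420,291) leaves room for the right finger. The latch nose at (418,258) appears to overlap the cover edge.

```bash
python3 -m handwheel '[[-0.03,-0.3,0,1.2,0,0,0],[-0.03,0,0,1.1,0,0,0],[-0.03,0,0,0.8,0,0,0],[-0.03,0,0,0.2,0,0,0],[-0.03,0,0,0,0,0,0],[-1,0,0,0,0,0,0],[-1,0,0,0,0,0,0],[-1,0,0,0,0,0,0],[-1,0,0,0,0,0,0],[-1,0,0,0,0,0,0]]' 30
python3 -m handwheel '[[-1,0,0,0,0,0,0],[-1,0,0,-0.6,0,0,0],[-1,0,0,-2,0,0,0],[-1,0,0,-3,0,0,0],[-1,0,0,-2.5,0,0,0],[-1,0,0,0,0,0,0]]' 
python3 -c "
from h import *
print(pose()[0],todo([425,-355,180]),pose()[2]['finger_gap'])"
```

```text
time: 9.98
tool_pos: [530.9, -8.2, 102.6]
tcp_rot: [180.0, 0.0, 166.5]
ft_force: [0.3, 0.5, -1.6]
finger_gap: 32.1
grip_force: 33.1
time: 10.48
tool_pos: [534.1, -8.6, 190.2]
tcp_rot: [179.9, 0.5, 166.5]
ft_force: [1.8, -0.2, -0.3]
finger_gap: 32.1
grip_force: 33.2
[534.05231488  -8.56183121 190.23007342] [  2.52 -36.23   0.96] 32.14582454748825
```

```bash
python3 -m handwheel '[[-1,0.2,-3.5,0,0,0,0],[-1,0.2,-3.7,0,0,0,0],[-1,0.2,-3.7,0,0,0,0],[-1,0.2,-3.7,0,0,0,0],[-1,0.2,-3.7,0,0,0,0],[-1,0.3,-3.7,0,0,0,0],[-1,0.3,-3.7,0,0,0,0],[-1,0.3,-3.7,0,0,0,0],[-1,0.3,-3.7,0,0,0,0],[-1,0.2,-3.6,0,0,0,0],[-1,0,0,0,0,0,0]]'
python3 -c "
from h import *
print(pose()[0],todo([425,-360,35]),pose()[2]['finger_gap'])"
```

```text
time: 11.4
tool_pos: [419.3, -365.1, 183.7]
tcp_rot: [-179.8, 0.0, 166.2]
ft_force: [1.2, -0.2, -0.1]
finger_gap: 31.9
grip_force: 33.2
[ 419.25925995 -365.12340146  183.71567578] [-0.43  0.68 14.87] 31.947934645845994
```

```bash
python3 -m handwheel '[[-1,-0.3,0.3,3,0,0,0],[-1,0,0,3.5,0,0,0],[-1,0,0,3.5,0,0,0],[-1,0,0,3,0,0,0],[-1,0,0,1.7,0,0,0],[-1,0,0,0,0,0,0],[-1,0,0,0,0,0,0],[-0.05,0,0,0,0,0,0],[-0.05,0,0,0,0,0,0],[-0.05,0,0,0,0,0,0]]'
python3 -m handwheel '[[-0.05,0,0,-2,0,0,0],[-0.05,0,0,-4,0,0,0],[-0.05,0,0,-4,0,0,0],[-0.05,0,0,-4,0,0,0],[-0.05,0,0,-1,0,0,0],[-0.05,0,0,0,0,0,0]]'
python3 - <<'E'
from h import *
p=snapshot("wrist")
for q in ["terminal_block","transformer"]:
    print(q,[(np.round(a["location"],1).tolist(),round(a["conf"],2)) for a in place_of(p,q)[:2]])
print(pose()[0],todo([543,39,150]))
E
```

```text
time: 12.23
tool_pos: [425.8, -357.7, 37.3]
tcp_rot: [-179.9, 0.1, 166.5]
ft_force: [0.2, -0.1, 0.2]
finger_gap: 40.4
grip_force: 0.0
time: 12.73
tool_pos: [427.7, -359.6, 192.7]
tcp_rot: [-179.7, 0.5, 166.5]
ft_force: [0.3, -0.3, -0.2]
finger_gap: 40.6
grip_force: 0.0
terminal_block [([429.1, -302.9, 6.5], 0.56)]
transformer [([429.5, -361.2, 6.9], 0.88)]
[ 424.90089515 -356.85165155  185.42698487] [-2.24 41.25  3.56]
```

```bash
python3 -m handwheel '[[0,-0.2,3.7,0,0,0,0],[0,-0.2,4,0,0,0,0],[0,-0.2,4,0,0,0,0],[0,-0.2,4,0,0,0,0],[0,-0.2,4,0,0,0,0],[0,-0.3,4,0,0,0,0],[0,-0.3,4,0,0,0,0],[0,-0.3,4,0,0,0,0],[0,-0.3,4,0,0,0,0],[0,-0.3,4,0,0,0,0],[0,-0.1,1.5,2.5,0,0,0],[0,0,0,1,0,0,0]]'
python3 -m handwheel '[[0,0,0,0,0,0,0],[0,0,0,0,0,0,0]]'
python3 - <<'E'
from h import *
p=snapshot("wrist")
for q in ["cover_knob","latch_tab","latch_hinge"]:
    print(q,[(np.round(a["location"],1).tolist(),round(a["conf"],2)) for a in place_of(p,q)[:2]])
m=trace(p,"cover_knob");print([(a["conf"],a["pixels"].sum()) for a in m])
print(pose()[0],todo([547,37.8,97]),w2px(p,[543,38.8,87]))
E
```

```text
time: 13.88
tool_pos: [545.4, 41.1, 147.2]
tcp_rot: [180.0, -0.3, 166.7]
ft_force: [-0.8, -0.2, -0.8]
finger_gap: 42.5
grip_force: 0.0
time: 14.05
tool_pos: [544.9, 36.8, 148.9]
tcp_rot: [-179.9, -0.3, 166.5]
ft_force: [0.2, -0.5, 1.1]
finger_gap: 42.6
grip_force: 0.0
cover_knob [([540.3, 38.8, 87.1], 0.93)]
latch_tab [([507.0, 43.0, 65.7], 0.6)]
latch_hinge [([512.2, 42.9, 28.8], 0.97)]
[(0.57, np.int64(43367))]
[547.37659643  36.22253963 152.39528474] [0.08 0.14 5.54] [324.16469974 265.60836363]
```

```bash
python3 -m handwheel '[[0,0.1,0.2,1.5,0,0,0],[0,0,0,1.5,0,0,0],[0,0,0,1.5,0,0,0],[0,0,0,0.8,0,0,0],[0,0,0,0,0,0,0],[0,0,0,0,0,0,0],[-1,0,0,0,0,0,0],[-1,0,0,0,0,0,0],[-1,0,0,0,0,0,0],[-1,0,0,0,0,0,0],[-1,0,0,0,0,0,0],[-1,0,0,0,0,0,0]]' 30
python3 -c "
from h import *
s=pose()[2];print(s)"
```

```text
time: 15.3
tool_pos: [546.9, 37.8, 99.9]
tcp_rot: [-179.9, 0.1, 166.5]
ft_force: [-4.0, -7.8, 4.7]
finger_gap: 21.4
grip_force: 29.2
{'time': 15.3, 'joint_pos': array([ -1.30538038,   6.47579928, 102.37605222,  -0.16102621,
        71.07286661, -77.72358625]), 'qd': array([-0.05161112, -0.00975221, -0.01113128, -0.03833736,  0.07396548,
       -0.02666965]), 'joint_efforts': array([ 4.06388283e+00, -5.00172472e+01, -4.55757880e+01,  2.69067831e+00,
       -1.29800823e+00,  1.66769593e-02]), 'tool_pos': array([546.8992228 ,  37.82616936,  99.93505291]), 'tcp_rot': array([-1.79867088e+02,  1.05894605e-01,  1.66470460e+02]), 'ft_force': array([-4.04384516, -7.82024124,  4.69984932]), 'wrist_torque': array([-1.3269358 ,  0.67750732,  0.02998125]), 'grip_force': 29.238405532996694, 'finger_gap': 21.355441453007494}
```

```bash
python3 -m handwheel '[[-0.2,0,0,0,0,0,0],[-0.2,0,0,0,0,0,0],[-0.2,0.1,-0.1,0.3,0,0,0],[-0.2,0,0,0.1,0,0,0],[-0.2,0,0,0,0,0,0],[-1,0,0,0,0,0,0],[-1,0,0,0,0,0,0],[-1,0,0,0,0,0,0],[-1,0,0,0,0,0,0],[-1,0,0,0,0,0,0],[-1,0,0,0,0,0,0]]' 30
```

```text
time: 16.22
tool_pos: [544.8, 38.2, 94.2]
tcp_rot: [-179.9, -0.0, 166.5]
ft_force: [-3.7, -3.8, 3.0]
finger_gap: 21.2
grip_force: 29.4
```

```bash
for i in 1 2 3; do python3 -m handwheel '[[-1,0,0,-0.1,0,0,0],[-1,0,0,0,0,0,0],[-1,0,0,0,0,0,0]]' | grep -E 'tool_pos|ft_force|gap'; done
```

```text
tool_pos: [544.8, 38.2, 94.9]
ft_force: [-0.5, -5.0, -1.8]
finger_gap: 21.1
tool_pos: [545.1, 38.2, 96.0]
ft_force: [0.1, -5.5, -2.4]
finger_gap: 21.2
tool_pos: [545.2, 38.1, 97.1]
ft_force: [0.8, -5.5, -2.8]
finger_gap: 21.2
```

```bash
for i in 1 2 3; do python3 -m handwheel '[[-1,0,0,-0.1,0,0,0],[-1,0,0,0,0,0,0],[-1,0,0,0,0,0,0]]' | grep -E 'tool_pos|ft_force|gap'; done
```

```text
tool_pos: [545.2, 38.1, 97.5]
ft_force: [4.7, -5.3, -9.3]
finger_gap: 20.8
tool_pos: [545.2, 38.1, 97.7]
ft_force: [8.2, -5.2, -14.1]
finger_gap: 21.4
tool_pos: [545.1, 38.1, 97.9]
ft_force: [11.0, -5.8, -20.5]
finger_gap: 21.4
```

The cover is caught: it rose about 3 mm and then stopped hard, with the force climbing to 20 N. I'll lower it, let go and move over the latch.

```bash
python3 -m handwheel '[[-1,0,0,0.3,0,0,0],[-1,0,0,0.3,0,0,0],[-1,0,0,0,0,0,0],[0,0,0,0,0,0,0],[0,0,0,0,0,0,0],[0,0,0,0,0,0,0],[0,0,0,-1,0,0,0],[0,0,0,-2,0,0,0],[0,0,0,-2,0,0,0],[0,1.7,0,0,0,0,0],[0,1.7,0,0,0,0,0],[0,0,0,0,0,0,0]]'
python3 -m handwheel '[[0,0,0,0,0,0,0],[0,0,0,0,0,0,0]]'
python3 - <<'E'
from h import *
p=snapshot("wrist");cv2.imwrite("pics/w4.png",p["image"][:,:,::-1])
for q in ["cover_knob","latch_tab","latch_hinge"]:
    print(q,[(np.round(a["location"],1).tolist(),round(a["conf"],2)) for a in place_of(p,q)[:2]])
print(pose()[0],todo([509.5,45,78]),w2px(p,[507.5,44.5,66]))
E
```

```text
time: 18.72
tool_pos: [510.5, 47.5, 145.2]
tcp_rot: [180.0, -0.0, 166.5]
ft_force: [-1.0, -0.1, -0.3]
finger_gap: 42.7
grip_force: 0.0
time: 18.88
tool_pos: [512.7, 46.7, 145.0]
tcp_rot: [180.0, 0.1, 166.5]
ft_force: [0.2, 0.3, 0.9]
finger_gap: 42.8
grip_force: 0.0
cover_knob [([542.0, 38.7, 87.1], 0.62)]
latch_tab [([507.4, 43.0, 66.5], 0.97)]
latch_hinge [([512.7, 43.5, 31.5], 0.94)]
[512.47180524  46.56725573 144.32525225] [ 0.25 -0.22  6.63] [315.37552375 250.33217869]
```

View pics/w4.png

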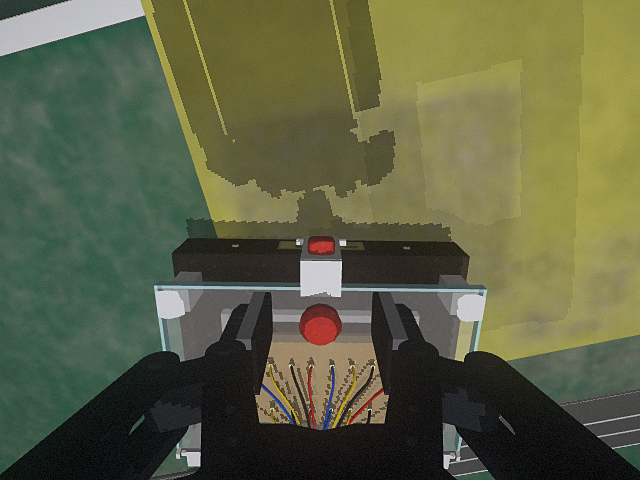

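The tab is at (321,245) and the nose overlaps the cover edge (rows 260–297). By pixel the tab is near (506,47), so the tool is already centred in y.

```bash
python3 -m handwheel '[[0,0.4,0,1.5,0,0,0],[0,0,0,2,0,0,0],[0,0,0,2,0,0,0],[0,0,0,1,0,0,0],[0,0,0,0,0,0,0]]'
python3 -m handwheel '[[0,0,0,0,0,0,0],[-1,0,0,0,0,0,0],[-1,0,0,0,0,0,0],[-1,0,0,0,0,0,0],[-1,0,0,0,0,0,0],[-1,0,0,0,0,0,0],[-1,0,0,0,0,0,0]]' 30
```

```text
time: 19.5
tool_pos: [506.1, 47.5, 76.4]
tcp_rot: [-179.9, -0.3, 166.5]
ft_force: [-0.3, 0.1, 0.4]
finger_gap: 42.5
grip_force: 0.0
time: 20.08
tool_pos: [509.3, 47.3, 80.9]
tcp_rot: [180.0, 0.2, 166.5]
ft_force: [-1.7, -2.5, 6.5]
finger_gap: 22.8
grip_force: 29.7
```

Gripping the arm (24 mm). I'll draw it out on its arc.

```bash
python3 -m handwheel '[[-1,0.45,0,0.1,0,-0.1,0],[-1,0.45,0,0.1,0,-0.1,0],[-1,0,0,0,0,0,0]]'
python3 -m handwheel '[[-1,0.45,0,0.1,0,-0.1,0],[-1,0.45,0,0.1,0,-0.1,0],[-1,0,0,0,0,0,0]]'
python3 -m handwheel '[[-1,0.45,0,0.1,0,-0.1,0],[-1,0.45,0,0.1,0,-0.1,0],[-1,0,0,0,0,0,0],[-1,0,0,0,0,0,0]]'
```

```text
time: 20.33
tool_pos: [496.9, 50.3, 75.6]
tcp_rot: [180.0, 11.7, 166.5]
ft_force: [7.7, -3.4, -16.1]
finger_gap: 22.2
grip_force: 32.7
time: 20.58
tool_pos: [486.6, 52.6, 68.0]
tcp_rot: [180.0, 22.9, 166.6]
ft_force: [16.5, -0.4, -24.8]
finger_gap: 22.4
grip_force: 34.0
time: 20.92
tool_pos: [483.1, 53.7, 65.9]
tcp_rot: [-180.0, 34.3, 166.6]
ft_force: [6.5, -0.6, -10.4]
finger_gap: 22.8
grip_force: 33.7
```

```bash
python3 -m handwheel '[[0,0,0,0,0,0,0],[0,0,0,0,0,0,0],[0,0,0,0,0,0,0],[0,0,0,-2,0,0,0],[0,0,0,-3,0,0,0],[0,0,0,-3,0,0.1,0],[0,0,0,-1,0,0.1,0],[0,0,0,0,0,0.1,0],[0,0,0,0,0,0.1,0],[0,0,0,0,0,0.1,0],[0,0,0,0,0,0.1,0],[0,0,0,0,0,0,0]]'
python3 - <<'E'
from h import *
p=snapshot("wrist");cv2.imwrite("pics/w5.png",p["image"][:,:,::-1])
for q in ["cover_knob","latch_tab","latch_hinge","cover_hinge"]:
    print(q,[(np.round(a["location"],1).tolist(),round(a["conf"],2)) for a in place_of(p,q)[:2]])
print(pose()[0],todo([546,38,150]))
E
```

```text
time: 21.92
tool_pos: [445.7, 67.5, 143.1]
tcp_rot: [-179.8, -0.8, 166.3]
ft_force: [-0.6, 0.0, 0.2]
finger_gap: 42.8
grip_force: 0.0
cover_knob [([540.4, 39.2, 86.6], 0.59)]
latch_tab [([493.8, 48.8, 56.9], 0.58)]
latch_hinge []
cover_hinge []
[443.93908097  68.4109044  144.39699735] [-10.63  -0.55  -0.6 ]
```

View pics/w5.png

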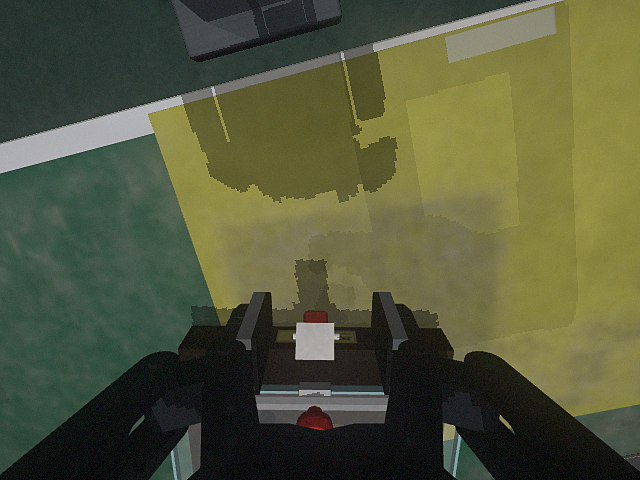

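The latch is out: the nose at (315,340) is well clear of the cover edge at row 388, and the tab has moved by about 0.45 rad. Next I'll grip the knob.

```bash
python3 -m handwheel '[[0,-2.5,-0.2,0,0,0,0],[0,-3,-0.2,0,0,0,0],[0,-3,-0.1,0,0,0,0],[0,-2.1,0,0,0,0,0],[0,0,0,0,0,0,0],[0,0,0,0,0,0,0],[0,0,0,0,0,0,0]]'
python3 -c "
from h import *
print(pose()[0],todo([547,38.2,98]))"
```

```text
time: 22.75
tool_pos: [545.1, 38.8, 143.9]
tcp_rot: [-179.8, -0.3, 166.4]
ft_force: [0.3, 0.1, -0.8]
finger_gap: 43.0
grip_force: 0.0
[545.1382072   38.82067852 143.8527812 ] [-0.22  0.    4.58]
```

```bash
python3 -m handwheel '[[0,-0.2,0,1.5,0,0,0],[0,0,0,1.5,0,0,0],[0,0,0,1.2,0,0,0],[0,0,0,0.4,0,0,0],[0,0,0,0,0,0,0],[-1,0,0,0,0,0,0],[-1,0,0,0,0,0,0],[-1,0,0,0,0,0,0],[-1,0,0,0,0,0,0],[-1,0,0,0,0,0,0],[-1,0,0,0,0,0,0]]' 40
python3 -m handwheel '[[-1,0,0,-0.2,0,0,0],[-1,0,0,-0.2,0,0,0],[-1,0,0,-0.2,0,0,0],[-1,0,0,0,0,0,0],[-1,0,0,0,0,0,0]]'
```

```text
time: 23.67
tool_pos: [547.9, 37.5, 98.4]
tcp_rot: [-179.8, -0.4, 166.3]
ft_force: [-4.6, -3.0, 6.9]
finger_gap: 20.8
grip_force: 39.2
time: 24.08
tool_pos: [548.8, 37.2, 103.9]
tcp_rot: [-179.8, -0.2, 166.3]
ft_force: [3.9, -4.2, -3.1]
finger_gap: 20.7
grip_force: 39.3
```

The cover is free: it takes about 3 N and keeps rising. I'll follow the arc and check the force on the way.

```bash
python3 -m handwheel '[[-1,-0.1,0,-0.5,0,0,0],[-1,-0.15,0,-0.5,0,0,0],[-1,-0.2,0,-0.6,0,0,0],[-1,-0.25,0,-0.6,0,0,0],[-1,-0.25,0,-0.6,0,0,0],[-1,-0.25,0,-0.5,0,0,0],[-1,0,0,0,0,0,0],[-1,0,0,0,0,0,0]]'
```

```text
time: 24.75
tool_pos: [560.9, 34.1, 136.6]
tcp_rot: [-179.8, -0.2, 166.3]
ft_force: [7.4, -5.5, -7.4]
finger_gap: 20.3
grip_force: 39.5
```

```bash
python3 -m handwheel '[[-1,-0.4,0,-0.5,0,0,0],[-1,-0.45,0,-0.6,0,0,0],[-1,-0.45,0,-0.5,0,0,0],[-1,-0.45,0,-0.5,0,0,0],[-1,-0.5,0,-0.5,0,0,0],[-1,-0.5,0,-0.5,0,0,0],[-1,0,0,0,0,0,0],[-1,0,0,0,0,0,0]]'
python3 - <<'E'
from h import *
for n in ("scene","wrist"):
    p=snapshot(n);cv2.imwrite(f"pics/{n}6.png",p["image"][:,:,::-1])
    for q in ["cover_knob","cover_hinge"]: print(q,[(np.round(a["location"],1).tolist(),round(a["conf"],2)) for a in place_of(p,q)[:2]])
E
```

```text
time: 25.42
tool_pos: [586.7, 27.7, 167.9]
tcp_rot: [-179.7, -0.4, 166.3]
ft_force: [-4.6, -5.8, 0.5]
finger_gap: 20.4
grip_force: 40.2
cover_knob [([579.6, 31.9, 161.6], 0.75)]
cover_hinge [([653.3, 3.1, 67.3], 0.87)]
cover_knob [([577.4, 31.0, 157.5], 0.83)]
cover_hinge [([657.9, 6.4, 74.7], 0.65)]
```

View pics/scene6.png

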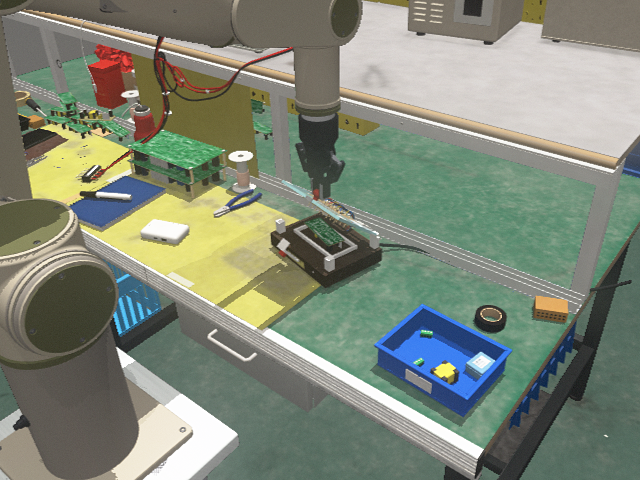

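The scene picture shows the cover about 40° up in the gripper, the board still in the nest at (323,235) and both parts in the tray. Before moving further back I'll check the wrist's clearance to the shelf by triangulating its front right corner, at (618,163) in scene and (537,170) in top.

Run:
```python
from h import *
a=snapshot("scene");b=snapshot("top")
P=lambda p:np.array(p["intrinsics"])@np.c_[np.array(p["R"]),np.array(p["t"])]
X=cv2.triangulatePoints(P(a),P(b),np.array([[618.],[163]]),np.array([[537.],[170]]));X=(X[:3]/X[3]).ravel();print(X, w2px(a,X),w2px(b,X))
p,R,s=pose();print(p,s["ft_force"])
# cover angle from the knob's travel about the hinge, in jig frame
ex=np.array([.971,-.237,0])
H=np.array([655.5,6,69]);k0=np.array([542.5,38.8,87]);d=p-np.array([547.9,37.5,98.4])
v0=k0-H;v=v0+d
an=lambda v:np.degrees(np.arctan2(v[2],-v@ex));print(an(v)-an(v0),np.hypot(v0@ex,v0[2]),np.hypot(v@ex,v[2]))
```

```text
[ 727.62373873 -472.3044418   314.43725759] [616.31147746 163.3621943 ] [538.22190887 169.47725853]
[586.18589842  27.80336378 167.50169263] [-4.01955551 -7.03938781 -0.87650251]
39.43727665786945 118.8673673114703 116.93706084208758
```

The shelf edge is at x≈728, so a vertical tool at x≈620 clears it. I'll do the last 20°.

```bash
python3 -m handwheel '[[-1,-0.4,-0.05,-0.4,0,0,0],[-1,-0.5,-0.05,-0.4,0,0,0],[-1,-0.5,0,-0.35,0,0,0],[-1,-0.6,0,-0.35,0,0,0],[-1,-0.6,0,-0.3,0,0,0],[-1,-0.6,0,-0.25,0,0,0],[-1,-0.2,0,0,0,0,0],[-1,0,0,0,0,0,0],[-1,0,0,0,0,0,0]]'
python3 - <<'E'
from h import *
p,R,s=pose();print(p,s["ft_force"])
ex=np.array([.971,-.237,0])
H=np.array([655.5,6,69]);k0=np.array([542.5,38.8,87]);d=p-np.array([547.9,37.5,98.4])
v0=k0-H;v=v0+d
an=lambda v:np.degrees(np.arctan2(v[2],-v@ex));print(an(v)-an(v0),np.hypot(v@ex,v[2]))
for n in ("scene","top"):
    c=snapshot(n);print([(np.round(a["location"],1).tolist(),round(a["conf"],2)) for a in place_of(c,"cover_knob")[:2]])
    cv2.imwrite(f"pics/{n}7.png",cv2.resize(c["image"][150:300,230:430,::-1],None,fx=4,fy=4))
E
```

```text
time: 26.57
tool_pos: [620.4, 19.0, 188.9]
tcp_rot: [-179.8, -0.3, 166.3]
ft_force: [-4.4, -4.5, 2.1]
finger_gap: 20.3
grip_force: 40.3
[620.42929426  19.04495546 188.88299424] [-4.39723571 -4.50907191  2.13739361]
59.80659541821997 116.58292155758471
[]
[([614.6, 22.0, 179.3], 0.9)]
```

View pics/scene7.png

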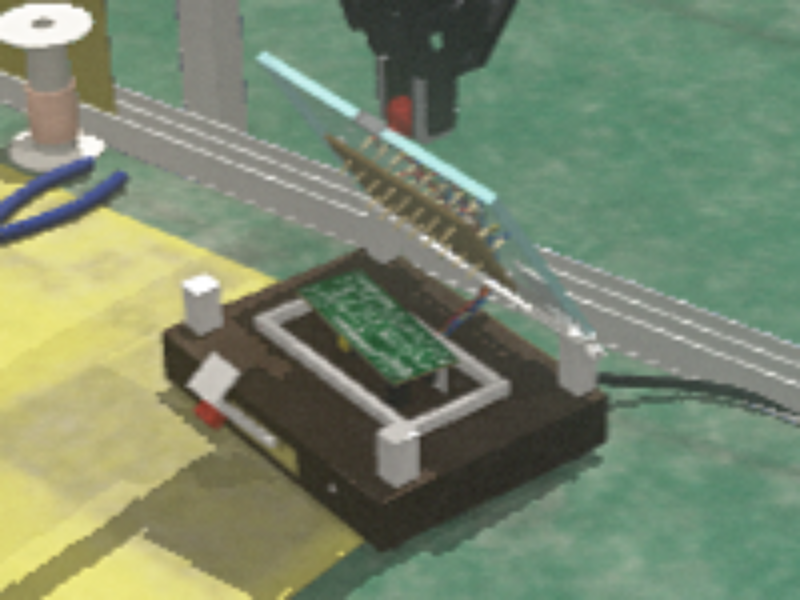

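The crop shows the cover near 60° with the knob in the fingers at (400,115), the latch swung out at (213,385) and the board in the nest. Forces are low, so I'm handing in.

```bash
python3 -m handwheel '[[-1,0,0,0,0,0,0],[-1,0,0,0,0,0,0],[-1,0,0,0,0,0,0]]' 50; python3 -c "
from bench import *
print(hand_in())"
```

```text
time: 27.02
tool_pos: [620.2, 19.1, 188.8]
tcp_rot: [-179.8, -0.3, 166.3]
ft_force: [-3.6, -4.3, 2.6]
finger_gap: 20.1
grip_force: 48.8
the job is handed in; nothing more can be done
None
```

The job is handed in at 27 s, with no verdict returned: both parts are in the tray, the tug showed the cover was caught, the latch is swung out, the arm is holding the cover at about 60° by my estimate, and I touched nothing else.

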